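# Lay the filter carton flat in the spares case and shut the lid

### The arm

A 6-joint arm with a two-finger parallel gripper is mounted at the origin on a cart in front of the work surface, level with it; the furniture and walls round the work are solid. World frame = base frame: x ahead of the robot, y to its left, z up, the work surface at z = 0. Lengths are in m, angles in rad, forces in N, time in s.
With the tool pointing down it reaches from about 0.275 to 0.875 m from the base axis. Payload 12.5 kg.
Tool frame: the origin (TCP) lies at the centre of the arm's flange, where the gripper is bolted on; the fingertips stand 173 mm ahead of it and the grasp point (between the pads) lies 155 mm ahead of it (ctrl.nose_length is the distance from the TCP to the fingertips, in m); x points along the fingers, z is the direction in which the jaws open and shut, and the axes are right-handed (so a half turn about x gives the same grasp; the last joint's range is limited). The gripper opens to 85 mm and grips with 20 to 120 N. Pads are 22 mm wide; open, the fingers measure 114 mm over their backs; the gripper's body (76 mm by 85 mm) begins 54 mm behind the grasp point. The pads swing forward as they close: fully open they stand 13 mm farther back than shut.
Start: joints at [1.19, 0.351, 1.652, -0, 1.139, -0.085], TCP at [0.16, 0.526, 0.405] pointing down, gripper open.
Joint ranges: [-2.75, 2.75], [-0.79, 2.1], [0.01, 2.65], [-1.57, 4.71], [0.07, 3.14], [-2.87, 2.87]. Speed limits (rad/s): [2.22, 2.22, 2.79, 3.14, 3.14, 3.14].

### API

Orientations are given as a unit quaternion [x, y, z, w].
In Python, from plant import ctrl gives the robot as it stands.
- The arm moves only by the tool play_rows, never from a script. Its argument "deltas" is a list of rows, each a list of 4 numbers: the shift along the tool's x, y, z scaled (see below), then the turn about the tool's x scaled (see below). A call has 1 to 5 rows; each row shifts and turns the commanded pose from where the row before left it, along the tool's axes as they then stand; what a row does not reach is not made up. The controller multiplies each number of a shift by 20 mm and each number of a turn by 4 degrees. A row lasts 1/12 s, in which the tool goes at most 41.7 mm and 7.16 degrees, less where a joint would pass 70% of its speed; a pose out of reach is approached as far as the arm can. A call with a number of a shift or a turn outside -1 to 1 is refused whole. A call with a gripper value outside its range is refused whole. "jaw" is the gripper command: -1 is shut, 1 is fully open, values between are in proportion, set as the call begins (left out, the last holds). The fingers move at their own pace and stop on an object; "newtons" is the grip in N (left out, the last holds). Time passes only in rows, so rows that do not move let the fingers close. It gives the time, the measured TCP pose, the force and the opening at its end, in the units of the state.
- ctrl.get_obs(): the state, without advancing time (a new reading comes with each control period).
- ctrl.read_camera(name): name is "scene" or "top"; returns a dict with "image" (420x560x3 uint8, red, green, blue), "fov_y" (degrees; the focal length in pixels is half the picture's height over the tangent of half this angle, whatever the lens; pixels are square), "cx", "cy" (the principal point, pixels), "k1" (the pictures are not rectified: a ray, as slopes to the right and down, at radius r is drawn at 1 + k1 r^2 times it, then the intrinsics apply), "rvec" (rotation vector, rad) and "tvec" (3), from world to camera coordinates, as OpenCV has them. Camera axes: x right, y down, z forward; pixel columns grow to the right and rows downward; lengths in m; the calibration is good to about 2 mm. A picture is of the moment at which its call begins. There is no depth.
- ctrl.close_job(): hands the job in, once; it reports no verdict.
The state is a dict: "time_s": time; "joint_pos": joint angles; "joint_velocities": joint speeds; "tau": joint torques, N m; "tcp_pos": TCP position; "ee_rot": TCP orientation; "ft_force": force on the tool from outside, world axes, zero at the start; "ft_torque": the same for the moment, N m; "grip_width": opening from 0.0 (shut) to 1.0 (fully open).
Only numpy, scipy, OpenCV 4.12 (cv2) and the standard library are available. Lean on these libraries where they do the work, as an engineer would, in place of code of your own. Each camera call takes 0.05 s, during which the arm holds its last target.

### The job

The carton of filter discs has been left standing on end in the open spares case, so the lid cannot close over it. Push the carton over and into its own compartment until it lies flat there, with no end still propped up on the divider, then push the lid over and down until it is fully shut. Only push with the fingers: never pick up or lift the carton, leave the two columns lying in their slots, and leave the things standing around the case where they are.

Things in the scene. Friction and masses are not known exactly. Their poses are not given: they have to be found in the camera images.
- spares_case: white compartmented spares case, open on top, 106 (x) x 204 (y) x 40 mm high, hinged at its far (+x) long side; it stands firm and cannot slide. Origin: centre of its underside, on the worktop; own x away from the robot, y to the left along the long side, z up. Outer walls 3 mm thick, rim at 40 mm, floors at 5 mm. The far half holds two column slots along y, at x +17 and +40 mm
- carton_pocket (a point): centre of the floor of the carton's compartment, at the case's near left: 54 (x) x 90 (y) mm inside, 5 mm above the worktop; axes as the case's. Bounded by the outer walls at the left and near sides, the divider at the right, a 24 mm high wall at the far side
- divider_top (a point): middle of the top edge of the divider between the carton's compartment and an empty one to its right (54 x 105 mm inside, floor 5 mm above the worktop); the divider runs along the case's x, is 2.5 mm thick, and its top is 29 mm above the worktop
- carton_center (a point): centre of the loose cardboard filter-disc carton, about 90 g: 48 mm along its own x, 80 along y, 30 along z. It starts on end, 80 mm tall, 2 to 7 mm from the left outer wall, own z to the case's left; lying flat after tipping to the right, own z is up, centre 15 mm above the floor. Tipped, it first rests sloping, its right end over the divider; pushed back left, it drops in
- lid_hinge (a point): middle of the lid's hinge pin, at the case's far top edge, 39 mm above the worktop; axes as the case's, the pin runs along y. The shut lid reaches 112 mm from here to -x, and 207 mm along y; a thumb tab, 34 mm wide, stands out 8 mm more at the middle of its front edge
- case_lid (a joint): angle of the lid, rad: 0 = fully shut and level, 1.57 = standing upright, 1.70 = leaning back at its stop. Flat panel, grey frame and clear window, 3 mm thick; its outer face lies 4 mm outside the plane through the pin; 6 mm rim inward at front and sides. The hinge is stiff: the lid stays at any angle it is left at; about 2 N at its front edge moves it
- column_long: steel chromatography column, 174 mm long, 17 mm across, lying along y in the nearer column slot; origin at the middle of its underside
- column_short: steel chromatography column, 124 mm long, 17 mm across, lying along y in the farther column slot; origin at the middle of its underside
- small_bottle: bystander: 100 ml screw-cap glass bottle, 57 mm across, 101 mm tall, standing to the left of the case; origin at the centre of its underside
- jar: bystander: small jar with a screw lid, 44 mm across, 42 mm tall, standing to the left of the case; origin at the centre of its underside
- beaker: bystander: plastic beaker, 60 mm across, 71 mm tall, standing to the right of the case; origin at the centre of its underside
- capped_tube: bystander: 50 ml capped tube lying down, 124 mm long, 34 mm thick, to the right of the case; origin at the middle of its underside
There are look-alikes about, which are no part of the job. What is shaped like the part that bears carton_center but green is not meant. What is shaped like the column_long but pink is not meant.

How it is judged:
By the outcome, as a careful person would: the job done as asked, in the order asked, and still so for the second after the job is handed in, with the robot touching nothing.
It also fails if it takes over 51 s, if anything falls off the work surface, if the arm or the gripper's body presses on something with over 40 N, if the wrist force passes 120 N, or if a joint passes its speed limit or range.

## Working session

There is one attempt and no reset: what is moved stays moved. The work goes in short steps, Python scripts to look and compute and a tool call to move; the robot and the scene stay as the last step left them, time stands still between calls to the robot, and variables do not carry over. Pictures are saved under pics/ and viewed, and the job is handed in when it is done.

Besides the shell and the picture viewer there is one more tool, called after "Call:" as name([rows], argument=value, ...), one row to a line, values as JSON. play_rows: Moves the arm, as the interface text tells. Shifts and turns lie within -1 to 1; 1 stands for 20 mm of shift or 4 degrees of turn. Its arguments: {"type":"object","properties":{"deltas":{"type":"array","items":{"type":"array","items":{"type":"number"}}},"jaw":{"type":"number"},"newtons":{"type":"number"}},"required":["deltas"]}

```bash
ls; mkdir -p pics
cat > h.py <<'E'
import numpy as np, cv2
from plant import ctrl
def cam(n,save=None):
    c=ctrl.read_camera(n)
    if save: cv2.imwrite('pics/'+save,c['image'][:,:,::-1])
    return c
def geo(c):
    f=c['image'].shape[0]/2/np.tan(np.radians(c['fov_y'])/2)
    R=cv2.Rodrigues(np.array(c['rvec'],float))[0]; t=np.array(c['tvec'],float).ravel()
    return f,R,t
def ray(c,u,v):
    f,R,t=geo(c)
    K=np.array([[f,0,c['cx']],[0,f,c['cy']],[0,0,1]])
    p=cv2.undistortPoints(np.array([[[u,v]]],float),K,np.array([c['k1'],0,0,0.]))[0,0]
    return -R.T@t, R.T@np.array([p[0],p[1],1])
def onz(c,u,v,z):
    o,d=ray(c,u,v); return o+d*(z-o[2])/d[2]
def proj(c,P):
    f,R,t=geo(c)
    K=np.array([[f,0,c['cx']],[0,f,c['cy']],[0,0,1]])
    return cv2.projectPoints(np.array(P,float).reshape(-1,1,3),R and 0 if False else np.array(c['rvec'],float),t,K,np.array([c['k1'],0,0,0.]))[0].reshape(-1,2)
def tri(c1,p1,c2,p2):
    o1,d1=ray(c1,*p1);o2,d2=ray(c2,*p2)
    s=np.linalg.lstsq(np.c_[d1,-d2],o2-o1,rcond=None)[0]
    a=o1+s[0]*d1;b=o2+s[1]*d2
    return (a+b)/2,np.linalg.norm(a-b)
E
python3 - <<'E'
from h import *
for n in('scene','top'):
    c=cam(n,n+'0.png'); print(n,{k:v for k,v in c.items() if k!='image'})
    import pickle; pickle.dump(c,open(n+'0.pkl','wb'))
print(ctrl.get_obs(), ctrl.nose_length)
E
```

```text
pics
scene {'fov_y': 44.504591738038236, 'cx': 272.5340474953715, 'cy': 210.00585318040862, 'k1': -0.015980659062923265, 'rvec': array([ 1.89612182, -0.76844832,  0.48993587]), 'tvec': array([-0.35059421,  0.19027366,  0.98763965])}
top {'fov_y': 51.7331858350535, 'cx': 280.8134161472985, 'cy': 218.17362854129377, 'k1': 0.023822128333558006, 'rvec': array([ 2.16582447, -2.10954024,  0.17487204]), 'tvec': array([-0.02990839,  0.49028286,  0.98114518])}
{'time_s': 0.1, 'joint_pos': array([ 1.19039892e+00,  3.51158850e-01,  1.65234865e+00, -5.08831965e-06,
        1.13908777e+00, -8.46086396e-02]), 'joint_velocities': array([-0.00083976,  0.00054925, -0.00192964, -0.0010192 , -0.00109001,
       -0.00130142]), 'tau': array([ 1.37551255e-03, -5.06835437e+01, -2.91878772e+01,  1.64454136e-06,
        2.74235834e-03, -2.87574312e-05]), 'tcp_pos': array([0.16025935, 0.52601308, 0.40422939]), 'ee_rot': array([-0.42105196,  0.56851997,  0.42067687,  0.56791836]), 'ft_force': array([ 0.15463643, -0.50028559, -0.37725476]), 'ft_torque': array([-0.03852054,  0.02982745,  0.04295906]), 'grip_width': 0.9999494125499265} 0.1734
```

View pics/scene0.png

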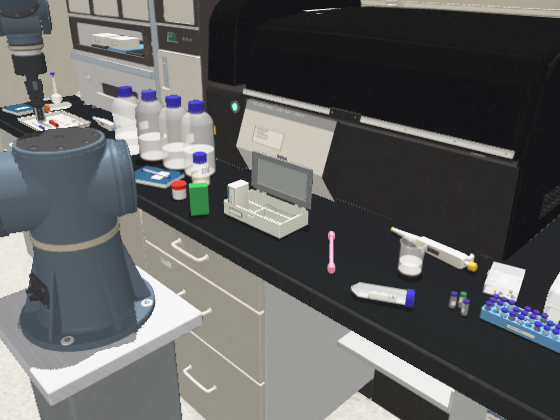

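View pics/top0.png

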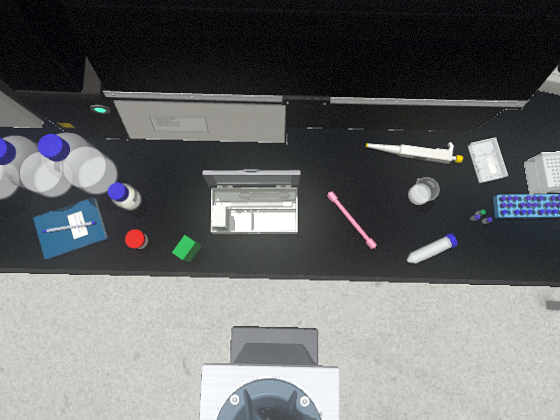

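The scene view shows the white carton on end at about (238,193), with a green look-alike box at (200,198) outside the case. The pink rod at (331,252) is the other look-alike. The top view shows the case at about (255,208), with the carton at its left end near (219,215). I'll check this in close crops.

Run:
```python
import cv2
a=cv2.imread('pics/scene0.png')[140:250,210:325]; cv2.imwrite('pics/sc0.png',cv2.resize(a,None,fx=5,fy=5,interpolation=cv2.INTER_CUBIC))
a=cv2.imread('pics/top0.png')[160:245,195:310]; cv2.imwrite('pics/tc0.png',cv2.resize(a,None,fx=6,fy=6,interpolation=cv2.INTER_CUBIC))
```

```text
(no output)
```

View pics/sc0.png

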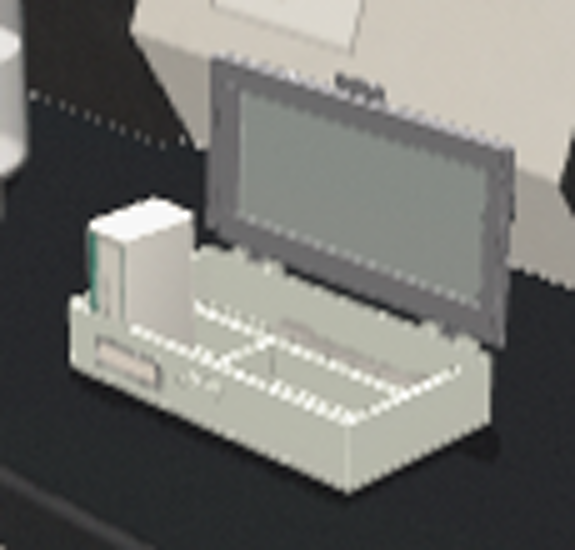

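View pics/tc0.png

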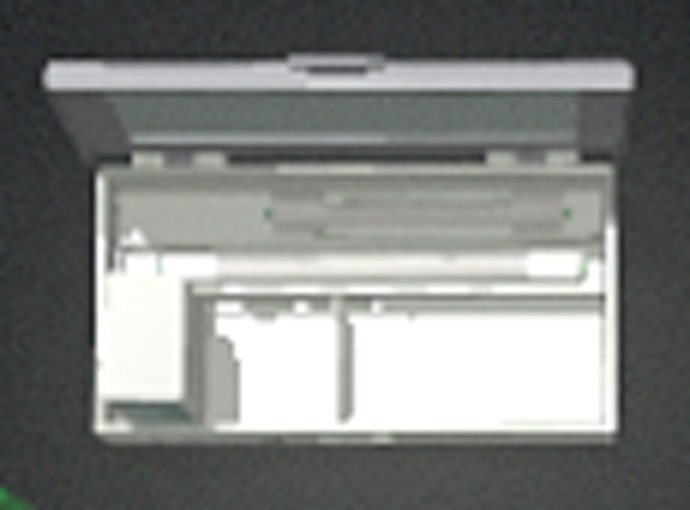

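The carton to use is the white one standing inside the case, at top crop (145,335) → px (219,216). The green box at (187,247) is the look-alike, outside the case. Next I'll measure from both views.

Run:
```python
from h import *
import pickle
S=pickle.load(open('scene0.pkl','rb'));T=pickle.load(open('top0.pkl','rb'))
s=lambda x,y:((x+.5)/5-.5+210,(y+.5)/5-.5+140)
t=lambda x,y:((x+.5)/6-.5+195,(y+.5)/6-.5+160)
pts={'NL rim':((72,300),(95,436)),'NR rim':((350,418),(617,438)),'FR rim':((490,352),(615,165)),
'carton nearL top':((91,230),(106,402)),'carton nearR':((128,242),(186,402)),'carton farR':((192,214),(187,278)),'carton farL':((155,199),(106,274)),
'lid topL':((212,57),(45,66)),'lid topR':((513,150),(633,66))}
for k,(a,b) in pts.items():
    P,e=tri(S,s(*a),T,t(*b)); print(k,P.round(4),round(e,4))
print('rim on z=.04')
for p in [(95,436),(617,438),(615,165),(97,168)]: print(onz(T,*t(*p),.04).round(4))
print('carton z=.085')
for p in [(106,402),(186,402),(187,278),(106,274)]: print(onz(T,*t(*p),.085).round(4))
print('div',onz(T,*t(346,420),.029).round(4),onz(T,*t(346,305),.029).round(4))
o=ctrl.get_obs(); from scipy.spatial.transform import Rotation as R; print(R.from_quat(o['ee_rot']).as_matrix().round(3))
# bystanders
for n,p,z in [('bottle',(118,190),.101),('jar',(136,239),.042),('beaker',(427,187),.07),('green',(190,242),.08)]: print(n,onz(T,*p,z).round(3))
```

```text
NL rim [0.4529 0.1463 0.0428] 0.0003
NR rim [ 0.4571 -0.0566  0.0454] 0.0002
FR rim [ 0.5643 -0.0521  0.0439] 0.0045
carton nearL top [0.4603 0.1366 0.0834] 0.0008
carton nearR [0.4605 0.1066 0.0857] 0.0015
carton farR [0.5068 0.1086 0.0876] 0.0026
carton farL [0.5076 0.1391 0.0869] 0.0025
lid topL [0.5688 0.1565 0.1477] 0.0079
lid topR [ 0.575  -0.0537  0.1501] 0.0053
rim on z=.04
[0.4531 0.1469 0.04  ]
[ 0.4577 -0.0568  0.04  ]
[ 0.567  -0.0538  0.04  ]
[0.5602 0.1517 0.04  ]
carton z=.085
[0.4603 0.1361 0.085 ]
[0.4611 0.1063 0.085 ]
[0.5083 0.1081 0.085 ]
[0.509  0.1386 0.085 ]
div [0.4634 0.05   0.029 ] [0.5096 0.0517 0.029 ]
[[-0.    -0.957  0.291]
 [-0.001  0.291  0.957]
 [-1.     0.    -0.001]]
bottle [0.535 0.347 0.101]
jar [0.433 0.318 0.042]
beaker [ 0.568 -0.353  0.07 ]
green [0.425 0.185 0.08 ]
```

Call:
play_rows([
  [0,-0.5,-0.5,-0.92],
  [0,-0.5,-0.8,-0.92],
  [0,-0.5,-1,-0.92],
  [0,-0.7,-1,-0.92],
  [0,-1,-1,-0.92],
], jaw=-1, newtons=40)

```text
time_s: 0.52
tcp_pos: [0.2101, 0.4312, 0.4044]
ee_rot: [0.507, -0.493, -0.507, -0.492]
ft_force: [0.1, 0.0, -0.3]
grip_width: 0.301
```

```bash
cat >> h.py <<'E'
def st():
    from scipy.spatial.transform import Rotation as R
    o=ctrl.get_obs(); M=R.from_quat(o['ee_rot']).as_matrix()
    p=o['tcp_pos']; tip=p+M[:,0]*ctrl.nose_length
    print('t',round(o['time_s'],2),'tip',tip.round(4),'zax',M[:,2].round(4),'xax',M[:,0].round(3),'F',o['ft_force'].round(1),'gw',round(o['grip_width'],2))
    return tip,M
def to(x,y,z):
    tip,M=st(); d=M.T@(np.array([x,y,z])-tip)/.02; print('units to go',d.round(2))
E
python3 - <<'E'
from h import *
import pickle
to(.487,.18,.12)
T=pickle.load(open('top0.pkl','rb'))
for z in (0,.1,.2):print(onz(T,200,138,z),onz(T,200,100,z))
E
```

```text
t 0.52 tip [0.21   0.4311 0.231 ] zax [-2.980e-02  9.996e-01 -7.000e-04] xax [-0.001 -0.001 -1.   ] F [ 0.1  0.  -0.3] gw 0.3
units to go [  5.55 -13.47 -12.96]
[0.69662314 0.19196281 0.        ] [0.79775326 0.19743401 0.        ]
[0.66129084 0.17195845 0.1       ] [0.75276526 0.17690727 0.1       ]
[0.62595855 0.1519541  0.2       ] [0.70777725 0.15638054 0.2       ]
```

Call:
play_rows([
  [0,-1,-1,0],
  [0,-1,-1,0],
  [0,-1,-1,0],
  [0,-1,-1,0],
  [0,-1,-1,0],
])

```text
time_s: 0.93
tcp_pos: [0.3138, 0.3337, 0.4046]
ee_rot: [-0.506, 0.494, 0.506, 0.494]
ft_force: [0.6, 0.9, -0.4]
grip_width: 0.001
```

Call:
play_rows([
  [0,-1,-1,0],
  [0,-1,-1,0],
  [0,-1,-1,0],
  [0,-1,-1,0],
  [0,-1,-1,0],
])

```text
time_s: 1.35
tcp_pos: [0.4164, 0.2362, 0.4045]
ee_rot: [-0.506, 0.494, 0.506, 0.494]
ft_force: [0.5, 0.3, 0.0]
grip_width: -0.001
```

Call:
play_rows([
  [1,-1,-1,0],
  [1,-1,-0.8,0],
  [1,-1,0,0],
  [1,0,0,0],
  [0,0,0,0],
])

```text
time_s: 1.77
tcp_pos: [0.4763, 0.2022, 0.3211]
ee_rot: [-0.505, 0.496, 0.507, 0.492]
ft_force: [-0.6, -0.2, -1.0]
grip_width: -0.001
```

Run:
```python
from h import *
import pickle
to(.485,.17,.068)
T=cam('top','t1.png');S=cam('scene','s1.png')
cv2.imwrite('pics/t1c.png',cv2.resize(T['image'][130:260,170:330,::-1],None,fx=4,fy=4,interpolation=cv2.INTER_CUBIC))
cv2.imwrite('pics/s1c.png',cv2.resize(S['image'][100:240,180:340,::-1],None,fx=4,fy=4,interpolation=cv2.INTER_CUBIC))
```

```text
t 1.77 tip [0.4752 0.2019 0.1477] zax [-0.0241  0.9997 -0.0018] xax [-0.006 -0.002 -1.   ] F [-0.6 -0.2 -1. ] gw -0.0
units to go [ 3.98 -0.47 -1.6 ]
```

View pics/t1c.png

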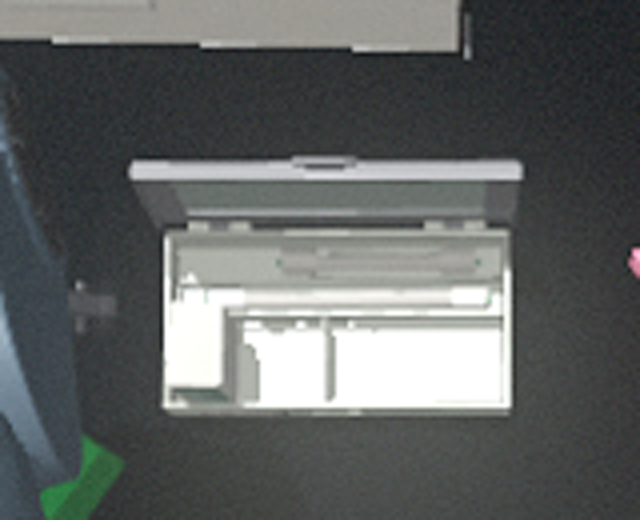

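View pics/s1c.png

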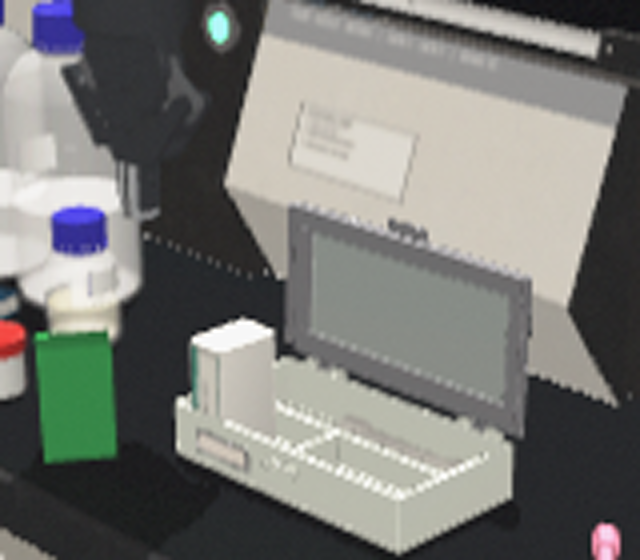

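The top crop shows the shut fingers at about (100,305), left of the case, with the carton still upright at (195,345). The green box's visible corner is at (90,470), clear of the path. Next I'll check the machine's nose behind the lid and then descend.

Run:
```python
from h import *
import pickle
S=pickle.load(open('scene0.pkl','rb'));T=pickle.load(open('top0.pkl','rb'))
s=lambda x,y:((x)/4+180,(y)/4+100); t=lambda x,y:((x)/4+170,(y)/4+130)
print(tri(S,s(568,305),T,t(460,52)))
P,e=tri(S,s(228,183),T,(128,138)); print(P,e)
# tip check
print(tri(S,s(140,217),T,t(100,305)))
```

```text
(array([ 0.65238783, -0.02049347,  0.10208011]), np.float64(0.004527004736052703))
[0.65803574 0.33375884 0.10000917] 0.0041201917051894845
(array([0.47659266, 0.17437054, 0.15700628]), np.float64(0.03892271206458894))
```

Call:
play_rows([
  [1,-0.5,0,0],
  [1,0,0,0],
  [1,0,0,0],
  [0.9,0,0,0],
  [0,0,0,0],
])

```text
time_s: 2.28
tcp_pos: [0.4856, 0.2034, 0.2454]
ee_rot: [-0.506, 0.494, 0.507, 0.493]
ft_force: [-0.3, -0.4, -0.8]
grip_width: -0.0
```

Run:
```python
from h import *
to(.485,.155,.068)
```

```text
t 2.28 tip [0.4852 0.2032 0.072 ] zax [-2.600e-02  9.997e-01 -8.000e-04] xax [-0.003 -0.001 -1.   ] F [-0.3 -0.4 -0.8] gw -0.0
units to go [ 0.2   0.07 -2.41]
```

Call:
play_rows([
  [0,0,-0.8,0],
  [0.2,0,-0.8,0],
  [0,0,-0.5,0],
  [0,0,-0.4,0],
  [0,0,-0.4,0],
])

```text
time_s: 2.7
tcp_pos: [0.4882, 0.1449, 0.244]
ee_rot: [0.507, -0.493, -0.506, -0.494]
ft_force: [-0.6, 0.8, 0.3]
grip_width: 0.002
```

Call:
play_rows([
  [0,0,-0.3,0],
  [0,0,-0.3,0],
  [0,0,-0.3,0],
  [0,0,-0.3,0],
  [0,0,0,0],
])

```text
time_s: 3.12
tcp_pos: [0.4886, 0.1204, 0.2427]
ee_rot: [-0.506, 0.494, 0.506, 0.494]
ft_force: [0.0, -0.3, -0.2]
grip_width: 0.0
```

```bash
cat >> h.py <<'E'
def look(tag):
    T=cam('top');S=cam('scene')
    a=cv2.resize(T['image'][160:250,190:320,::-1],(780,540),interpolation=cv2.INTER_CUBIC)
    b=cv2.resize(S['image'][130:250,200:330,::-1],(585,540),interpolation=cv2.INTER_CUBIC)
    cv2.imwrite(f'pics/{tag}t.png',a);cv2.imwrite(f'pics/{tag}s.png',b)
E
python3 - <<'E'
from h import *
to(.485,.155,.068); look('b')
E
```

```text
t 3.12 tip [0.4886 0.1204 0.0693] zax [-2.480e-02  9.997e-01 -1.000e-04] xax [-0. -0. -1.] F [ 0.  -0.3 -0.2] gw 0.0
units to go [0.06 0.14 1.73]
```

View pics/bt.png

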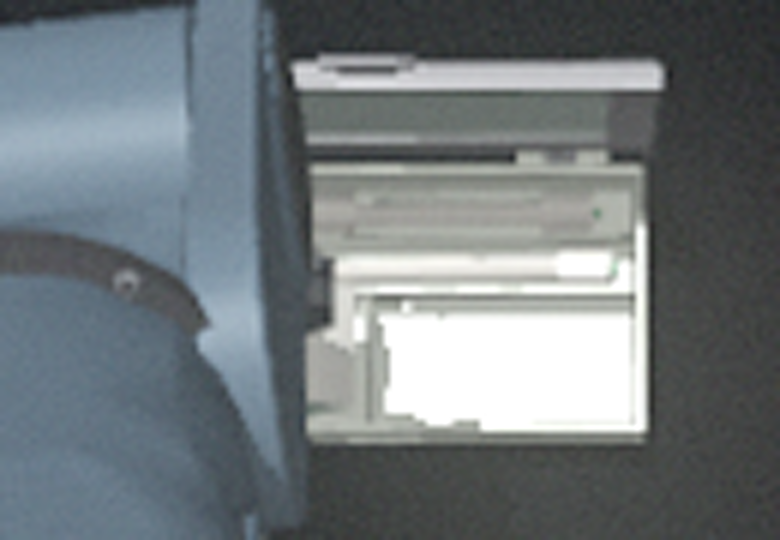

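View pics/bs.png

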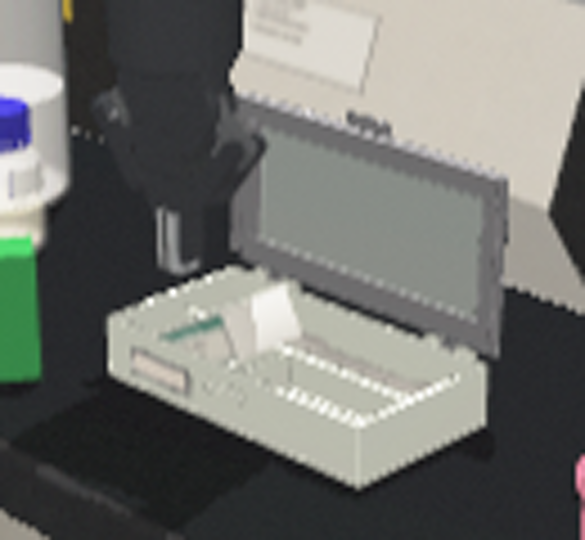

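The carton has tipped and rests sloping, with its raised end at scene crop (275,315). Next I go up and over to its right end.

Call:
play_rows([
  [-1,0,0,0],
  [-1,0,-0.5,0],
  [0,0,-1,0],
  [0,0,-1,0],
  [0,0,-1,0],
])

```text
time_s: 3.63
tcp_pos: [0.4903, 0.0509, 0.283]
ee_rot: [0.507, -0.493, -0.506, -0.494]
ft_force: [0.9, 0.4, -0.5]
grip_width: -0.003
```

Call:
play_rows([
  [0,0,-1,0],
  [0,0,-1,0],
  [0,0,-1,0],
  [0,0,0,0],
  [0,0,0,0],
])

```text
time_s: 4.05
tcp_pos: [0.4919, -0.009, 0.2826]
ee_rot: [-0.506, 0.494, 0.506, 0.494]
ft_force: [0.4, 0.8, -0.4]
grip_width: -0.002
```

Run:
```python
from h import *
to(.482,.0,.034); look('c')
```

```text
t 4.05 tip [ 0.4919 -0.009   0.1092] zax [-2.390e-02  9.997e-01  1.000e-04] xax [-0.  0. -1.] F [ 0.4  0.8 -0.4] gw -0.0
units to go [3.76 0.48 0.46]
```

View pics/cs.png

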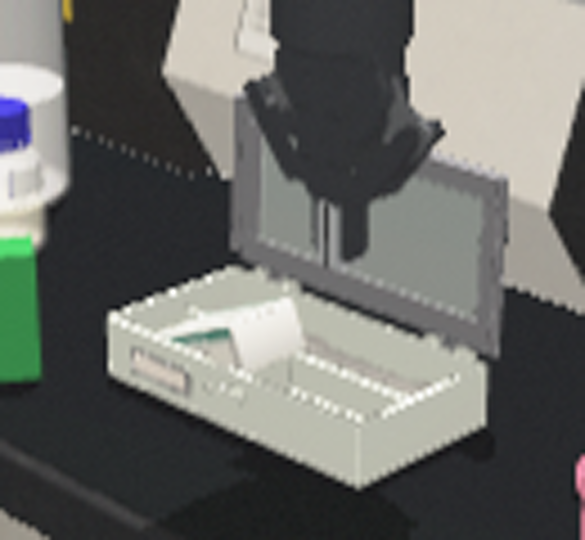

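View pics/ct.png

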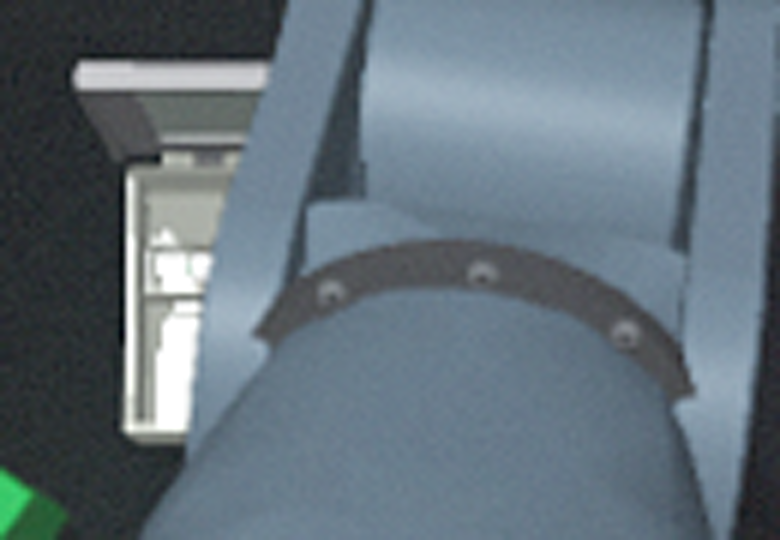

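The carton is sloping, with its right end over the divider at scene crop (290,330). The fingers are to the right of it and clear, so I'll descend into the empty compartment and push left.

Call:
play_rows([
  [1,0.4,0,0],
  [1,0,0,0],
  [1,0,0,0],
  [0.7,0,0,0],
  [0,0,0,0],
])

```text
time_s: 4.57
tcp_pos: [0.4831, -0.0079, 0.2065]
ee_rot: [-0.505, 0.494, 0.508, 0.492]
ft_force: [-0.2, 0.2, -0.8]
grip_width: 0.0
```

Run:
```python
from h import *
to(.484,.0435,.034); look('d')
```

```text
t 4.57 tip [ 0.4824 -0.0079  0.0331] zax [-2.650e-02  9.996e-01  6.000e-04] xax [-0.004  0.001 -1.   ] F [-0.2  0.2 -0.8] gw 0.0
units to go [-0.04 -0.15  2.56]
```

View pics/ds.png

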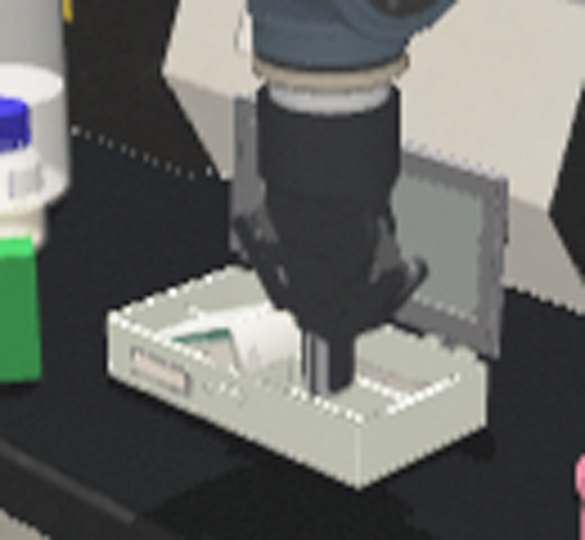

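Call:
play_rows([
  [0,0,0.4,0],
  [0,0,0.4,0],
  [0,0,0.4,0],
  [0,0,0.3,0],
  [0,0,0,0],
])

```text
time_s: 5.08
tcp_pos: [0.4831, 0.0224, 0.2091]
ee_rot: [0.507, -0.493, -0.507, -0.493]
ft_force: [-0.6, 0.1, -0.9]
grip_width: -0.002
```

Call:
play_rows([
  [0,0,0.3,0],
  [0,0,0.3,0],
  [0,0,0.2,0],
  [0,0,0.2,0],
  [0,0,0,0],
])

```text
time_s: 5.5
tcp_pos: [0.4826, 0.0417, 0.2087]
ee_rot: [-0.506, 0.494, 0.506, 0.494]
ft_force: [0.1, -0.3, -0.3]
grip_width: -0.0
```

Run:
```python
from h import *
to(.484,.0435,.034); look('e')
```

```text
t 5.5 tip [0.4825 0.0417 0.0353] zax [-2.580e-02  9.997e-01  1.000e-04] xax [-0.  0. -1.] F [ 0.1 -0.3 -0.3] gw -0.0
units to go [ 0.06 -0.07  0.09]
```

View pics/es.png

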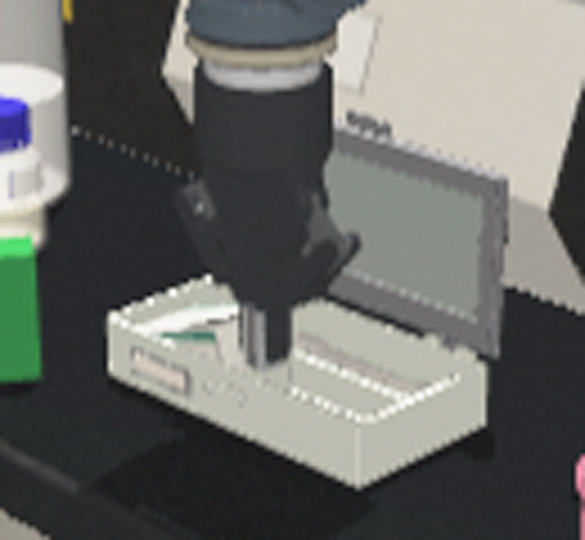

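The carton is still sloping. I'll push a bit further in small steps.

Call:
play_rows([
  [0.1,0,0.15,0],
  [0,0,0.15,0],
  [0,0,0.1,0],
  [0,0,0,0],
])

```text
time_s: 5.93
tcp_pos: [0.4824, 0.0494, 0.2066]
ee_rot: [-0.506, 0.494, 0.506, 0.494]
ft_force: [-0.1, -0.2, -0.1]
grip_width: -0.002
```

Run:
```python
from h import *
to(.484,.0435,.034); look('f')
```

```text
t 5.93 tip [0.4823 0.0494 0.0332] zax [-0.0256  0.9997  0.    ] xax [-0.  0. -1.] F [-0.1 -0.2 -0.1] gw -0.0
units to go [-0.04 -0.08 -0.3 ]
```

View pics/fs.png

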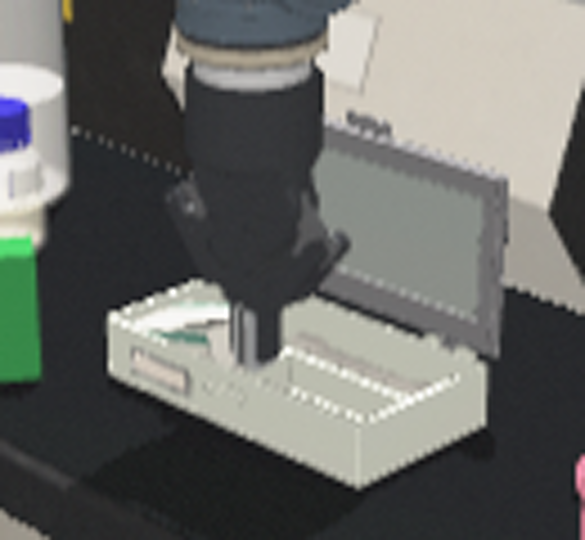

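Call:
play_rows([
  [0,0,0.1,0],
  [0,0,0.1,0],
  [0,0,0.1,0],
  [0,0,0,0],
])

```text
time_s: 6.37
tcp_pos: [0.4827, 0.0545, 0.207]
ee_rot: [0.507, -0.493, -0.506, -0.493]
ft_force: [2.1, -13.3, 0.5]
grip_width: 0.003
```

Run:
```python
from h import *
to(.484,.0435,.034); look('g')
```

```text
t 6.37 tip [0.4829 0.0542 0.0336] zax [-0.0263  0.9997 -0.0018] xax [ 0.001 -0.002 -1.   ] F [  2.1 -13.3   0.5] gw 0.0
units to go [-0.02 -0.04 -0.53]
```

View pics/gs.png

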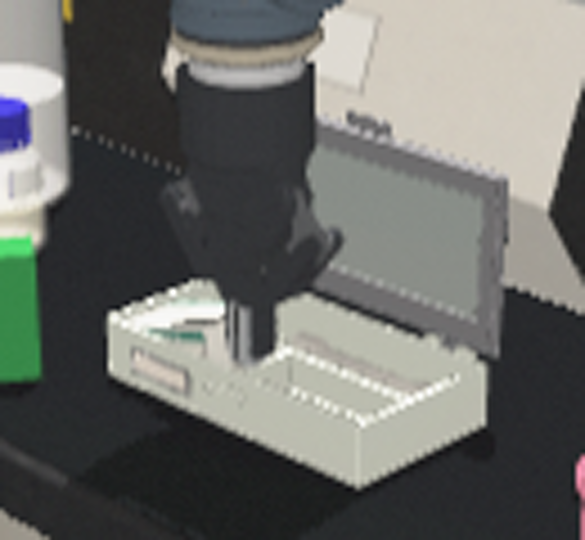

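The 13 N shows the carton is wedged between the left wall and the finger. I'll back off so it can drop.

Call:
play_rows([
  [0,0,-0.5,0],
  [-0.5,0,-0.5,0],
  [-1,0,0,0],
  [-1,0,0,0],
  [0,0,0,0],
])

```text
time_s: 6.88
tcp_pos: [0.4836, 0.0344, 0.2602]
ee_rot: [0.507, -0.493, -0.505, -0.495]
ft_force: [0.3, -0.3, 0.0]
grip_width: -0.001
```

Run:
```python
from h import *
to(.484,.07,.04); look('i')
```

```text
t 6.88 tip [0.4845 0.0344 0.0868] zax [-0.0247  0.9997 -0.    ] xax [ 0.005  0.    -1.   ] F [ 0.3 -0.3  0. ] gw -0.0
units to go [ 2.34 -0.01  1.78]
```

View pics/is.png

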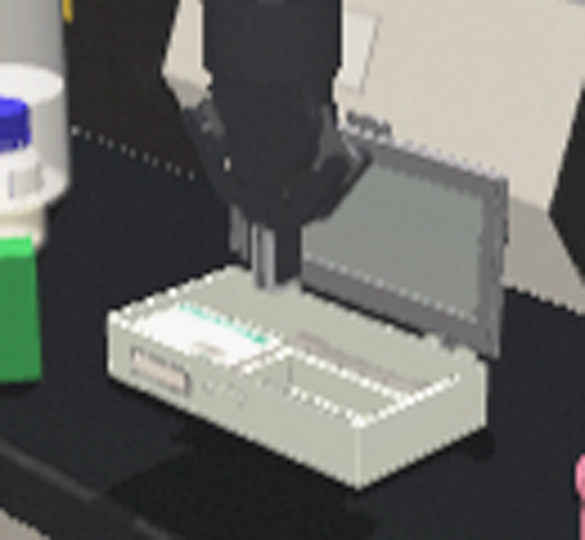

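The carton now looks flat in its compartment, with its top below the rim at about (210,330). I'll confirm with a light press on its right and left ends. The top should be at z≈0.035.

Call:
play_rows([
  [0,0,1,0],
  [0,0,1,0],
  [1,0,0.1,0],
  [1,0,0,0],
  [0.3,0,0,0],
])

```text
time_s: 7.4
tcp_pos: [0.4807, 0.0771, 0.2082]
ee_rot: [-0.505, 0.495, 0.507, 0.492]
ft_force: [-7.3, -0.2, 60.9]
grip_width: -0.002
```

Call:
play_rows([
  [0.1,0,0,0],
  [0.1,0,0,0],
  [0.1,0,0,0],
  [0,0,0,0],
])

```text
time_s: 7.73
tcp_pos: [0.4809, 0.077, 0.2081]
ee_rot: [-0.505, 0.495, 0.507, 0.493]
ft_force: [-27.2, 1.0, 71.5]
grip_width: -0.004
```

Run:
```python
from h import *
st()
```

```text
t 7.73 tip [0.4802 0.077  0.0347] zax [-2.510e-02  9.997e-01  3.000e-04] xax [-0.004  0.    -1.   ] F [-27.2   1.   71.5] gw -0.0
```

That contact was harder than I intended: 72 N, still under the wrist limit. It came at z=0.035, which is exactly flat. Lifting off and going right and up to see clearly.

Call:
play_rows([
  [-1,0,0,0],
  [-1,0,0,0],
  [-1,0,-1,0],
  [-1,0,-1,0],
  [-1,0,-1,0],
])

```text
time_s: 8.15
tcp_pos: [0.4829, 0.0161, 0.3057]
ee_rot: [-0.506, 0.494, 0.507, 0.493]
ft_force: [0.8, -0.4, -1.0]
grip_width: -0.001
```

Call:
play_rows([
  [-1,0,-1,0],
  [-1,0,-1,0],
  [-1,0,-1,0],
  [-0.5,0,-1,0],
  [0,0,-1,0],
])

```text
time_s: 8.57
tcp_pos: [0.4858, -0.0843, 0.3771]
ee_rot: [0.507, -0.493, -0.505, -0.494]
ft_force: [0.9, -0.2, 0.9]
grip_width: 0.001
```

Call:
play_rows([
  [0,0,-1,0],
  [0,0,-1,0],
  [0,0,-1,0],
  [0,0,0,0],
])

```text
time_s: 8.9
tcp_pos: [0.4871, -0.1456, 0.3747]
ee_rot: [-0.506, 0.494, 0.506, 0.494]
ft_force: [0.9, 0.2, 0.1]
grip_width: -0.002
```

Run:
```python
from h import *
st(); look('j')
T=cam('top','tj.png')
```

```text
t 8.9 tip [ 0.487  -0.1457  0.2013] zax [-2.300e-02  9.997e-01 -3.000e-04] xax [-0. -0. -1.] F [0.9 0.2 0.1] gw -0.0
```

View pics/jt.png

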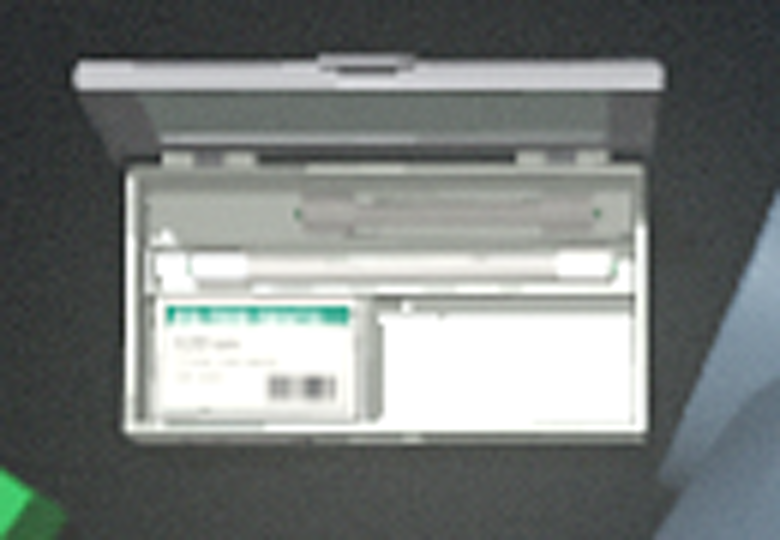

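View pics/js.png

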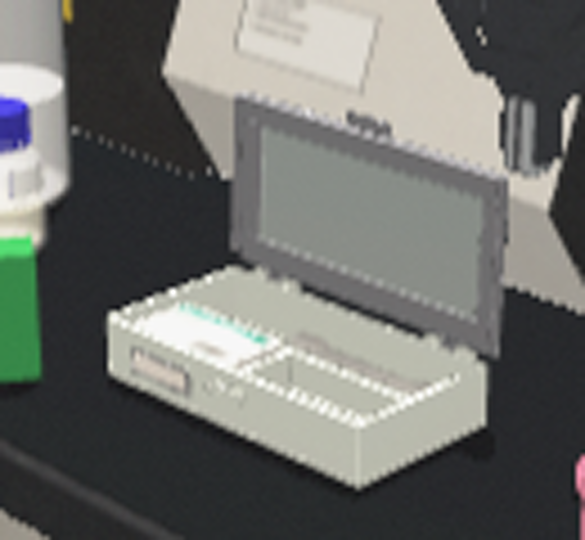

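The carton lies flat: top crop, label at (255,350), with a visible gap to the divider at (372,360). Both columns are in their slots. Next I'll measure the lid's outer face and plan the approach behind it.

```bash
python3 - <<'E'
from h import *
import pickle
T=pickle.load(open('top0.pkl','rb'));S=pickle.load(open('scene0.pkl','rb'))
t=lambda x,y:((x+.5)/6-.5+190,(y+.5)/6-.5+160)
s=lambda x,y:((x+.5)/4.5-.5+200,(y+.5)/4.5-.5+130)
for p in [(80,58),(370,58),(660,60),(370,90),(365,54)]: print(p,onz(T,*t(*p),.15).round(4))
print('tab',tri(S,s(348,113),T,t(322,56)), tri(S,s(390,127),T,t(414,56)))
# panel upper edge of the cream machine nose
print('panel top', [onz(T,200,98,z).round(3) for z in(.15,.2,.25)])
to(.60,.045,.19)
E
python3 - <<'E'
import cv2
a=cv2.imread('pics/scene0.png')[0:220,190:480]; cv2.imwrite('pics/m.png',cv2.resize(a,(790,600)))
E
```

```text
(80, 58) [0.5743 0.1519 0.15  ]
(370, 58) [0.5771 0.0489 0.15  ]
(660, 60) [ 0.5792 -0.0544  0.15  ]
(370, 90) [0.5654 0.0484 0.15  ]
(365, 54) [0.5786 0.0507 0.15  ]
tab (array([0.57302482, 0.06686485, 0.15845275]), np.float64(0.005192155842922128)) (array([0.57414957, 0.03439937, 0.15798112]), np.float64(0.004949922382264416))
panel top [array([0.735, 0.167, 0.15 ]), array([0.712, 0.157, 0.2  ]), array([0.689, 0.146, 0.25 ])]
t 9.05 tip [ 0.4869 -0.1427  0.2011] zax [-2.470e-02  9.997e-01  6.000e-04] xax [-0.001  0.001 -1.   ] F [-0.   0.1 -0.6] gw -0.0
units to go [ 0.56 -5.89  9.24]
```

View pics/m.png

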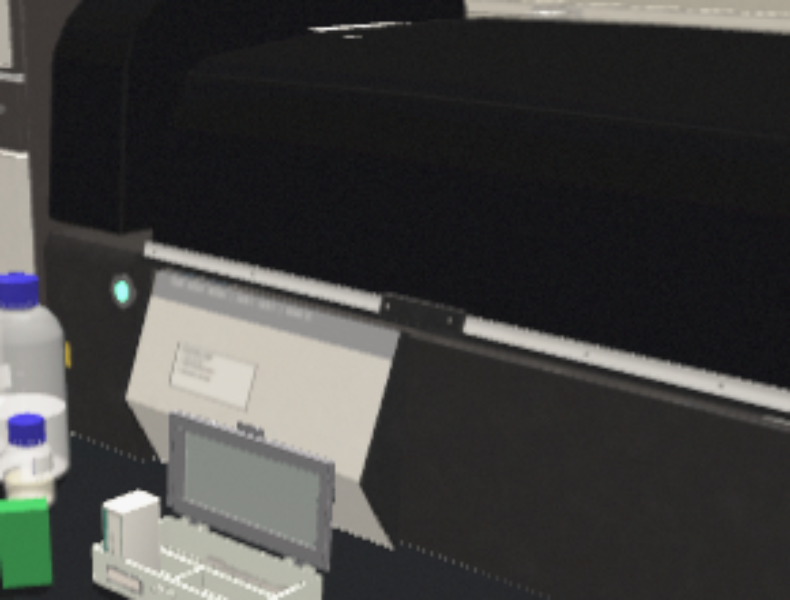

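The cream nose is at x≈0.655, z≈0.10, and slopes back above that. The lid's outer face is at x≈0.577, so there is room for the finger at x≈0.60. I'll cross over above the lid at tip z=0.20.

Call:
play_rows([
  [0,-1,1,0],
  [0,-1,1,0],
  [0,-1,1,0],
  [0,-1,1,0],
  [0,-1,1,0],
])

```text
time_s: 9.47
tcp_pos: [0.5853, -0.0382, 0.3747]
ee_rot: [-0.506, 0.493, 0.507, 0.493]
ft_force: [-0.6, -0.5, -0.7]
grip_width: -0.001
```

Call:
play_rows([
  [0,-0.9,1,0],
  [0,0,1,0],
  [0,0,1,0],
  [0,0,1,0],
  [0,0,0,0],
])

```text
time_s: 9.88
tcp_pos: [0.6001, 0.0438, 0.3745]
ee_rot: [-0.507, 0.493, 0.508, 0.493]
ft_force: [0.7, -0.3, 0.5]
grip_width: 0.001
```

Run:
```python
from h import *
to(.60,.045,.13); look('k')
```

```text
t 9.88 tip [0.6    0.0439 0.2011] zax [-2.880e-02  9.996e-01  8.000e-04] xax [-0.001  0.001 -1.   ] F [ 0.7 -0.3  0.5] gw 0.0
units to go [ 3.56 -0.01  0.05]
```

View pics/ks.png

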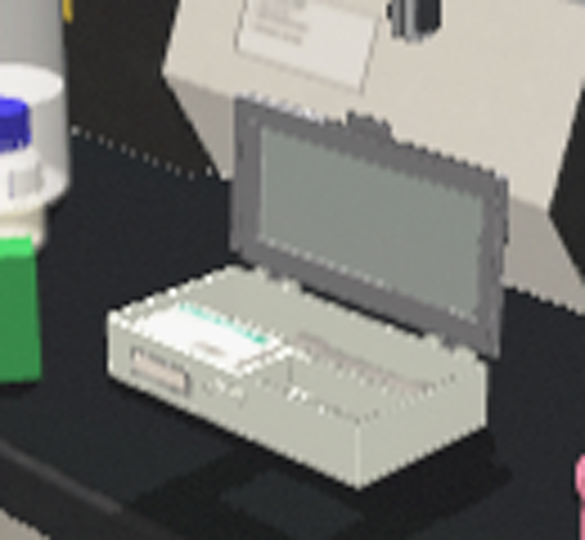

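View pics/kt.png

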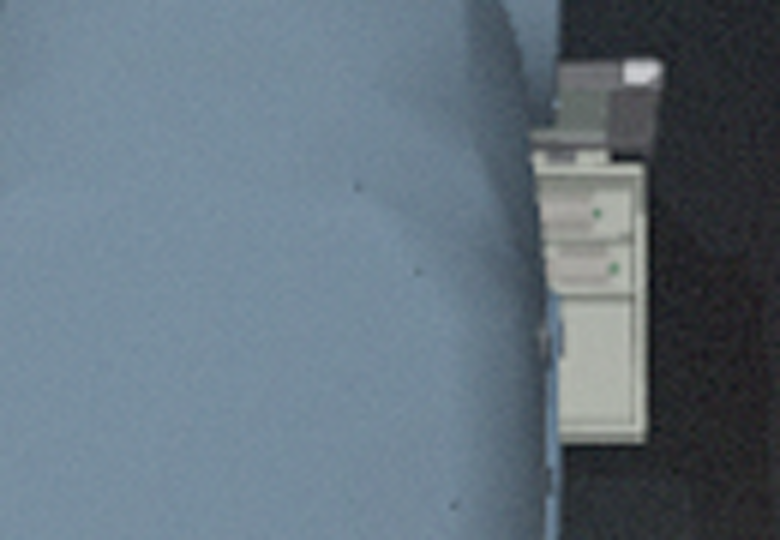

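The fingers are above and behind the lid: scene (415,15), beyond the tab at (370,122). I'll descend in steps while watching the force.

Call:
play_rows([
  [1,0,0,0],
  [1,0,0,0],
  [1,0,0,0],
  [0.5,0,0,0],
  [0,0,0,0],
])

```text
time_s: 10.4
tcp_pos: [0.6001, 0.0395, 0.3026]
ee_rot: [-0.505, 0.495, 0.507, 0.493]
ft_force: [0.8, -0.5, 0.0]
grip_width: -0.0
```

Run:
```python
from h import *
to(.5775,.045,.132); S=cam('scene'); cv2.imwrite('pics/l.png',cv2.resize(S['image'][90:250,190:350,::-1],(600,600)))
```

```text
t 10.4 tip [0.5995 0.0395 0.1292] zax [-2.480e-02  9.997e-01  1.000e-04] xax [-0.004 -0.    -1.   ] F [ 0.8 -0.5  0. ] gw -0.0
units to go [-0.13  1.09  0.3 ]
```

View pics/l.png

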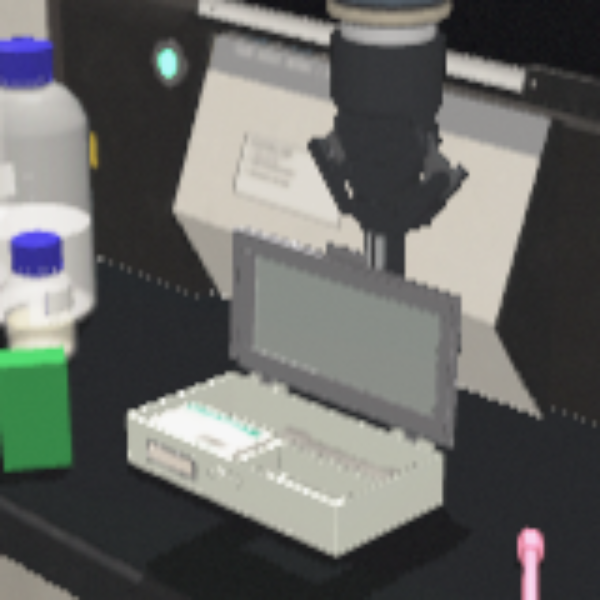

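The fingers are behind the lid, just past the tab at (385,255), with no contact force. Now I push the lid along its arc.

Call:
play_rows([
  [0,0.5,0,0],
  [0,0.5,0,0],
  [0,0.4,0,0],
  [0,0.4,0,0],
  [0,0.4,0,0],
])

```text
time_s: 10.87
tcp_pos: [0.5563, 0.0388, 0.3055]
ee_rot: [0.507, -0.493, -0.506, -0.494]
ft_force: [1.5, -0.5, -0.4]
grip_width: 0.0
```

Run:
```python
from h import *
to(.5295,.045,.123)
```

```text
t 10.87 tip [0.5566 0.0388 0.1321] zax [-0.0252  0.9997 -0.    ] xax [ 0.002  0.    -1.   ] F [ 1.5 -0.5 -0.4] gw 0.0
units to go [0.45 1.35 0.34]
```

Call:
play_rows([
  [0.1,0.45,0,0],
  [0.15,0.45,0,0],
  [0.2,0.45,0,0],
  [0.3,0.5,0,0],
  [0.4,0.5,0,0],
])

```text
time_s: 11.28
tcp_pos: [0.5093, 0.0377, 0.2823]
ee_rot: [0.507, -0.493, -0.506, -0.494]
ft_force: [1.0, -0.3, 1.0]
grip_width: -0.001
```

Run:
```python
from h import *
to(.493,.045,.090);S=cam('scene'); cv2.imwrite('pics/m1.png',cv2.resize(S['image'][90:250,190:350,::-1],(600,600)))
```

```text
t 11.28 tip [0.5096 0.0377 0.1089] zax [-2.540e-02  9.997e-01 -1.000e-04] xax [ 0.002 -0.    -1.   ] F [ 1.  -0.3  1. ] gw -0.0
units to go [0.95 0.82 0.39]
```

View pics/m1.png

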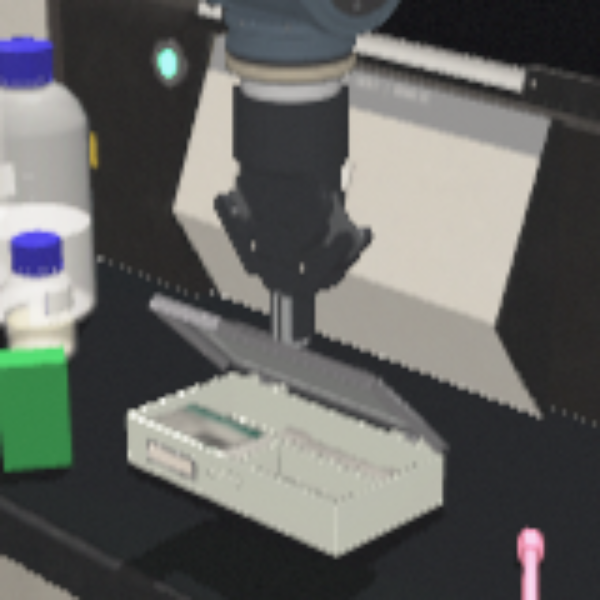

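The lid is closing, at roughly 45°, with the fingertip on its outer face at (290,340). Continuing along the arc.

Call:
play_rows([
  [0.4,0.4,0,0],
  [0.5,0.4,0,0],
  [0.5,0.3,0,0],
  [0.5,0.2,0,0],
  [0.5,0.15,0,0],
])

```text
time_s: 11.75
tcp_pos: [0.4805, 0.037, 0.2338]
ee_rot: [0.506, -0.494, -0.506, -0.494]
ft_force: [1.0, 0.6, -0.3]
grip_width: 0.0
```

Run:
```python
from h import *
to(.475,.045,.043)
```

```text
t 11.75 tip [0.4806 0.037  0.0604] zax [-0.0253  0.9997 -0.    ] xax [ 0. -0. -1.] F [ 1.   0.6 -0.3] gw 0.0
units to go [0.87 0.27 0.41]
```

Call:
play_rows([
  [0.3,0.2,0.2,0],
  [0.2,0.2,0.2,0],
  [0.15,0,0,0],
  [0.1,0,0,0],
  [0,0,0,0],
])

```text
time_s: 12.17
tcp_pos: [0.4727, 0.0449, 0.2187]
ee_rot: [0.506, -0.494, -0.506, -0.494]
ft_force: [-0.1, -0.5, 0.1]
grip_width: 0.002
```

Run:
```python
from h import *
to(.475,.045,.043);S=cam('scene'); cv2.imwrite('pics/n1.png',cv2.resize(S['image'][90:250,190:350,::-1],(600,600)))
```

```text
t 12.17 tip [0.4727 0.0449 0.0453] zax [-0.0256  0.9997 -0.    ] xax [ 0. -0. -1.] F [-0.1 -0.5  0.1] gw 0.0
units to go [ 0.11 -0.11  0.  ]
```

View pics/n1.png

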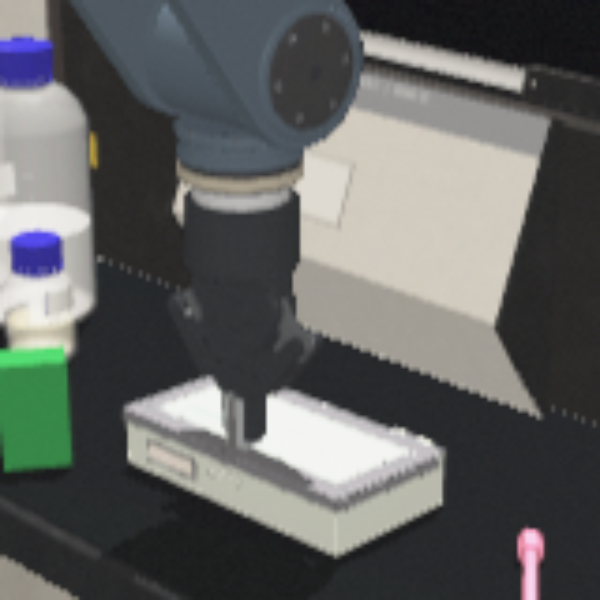

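The lid is nearly shut. I'll move toward the front edge and press down in 1 mm steps.

Call:
play_rows([
  [0,0.4,0.1,0],
  [0.05,0,0,0],
  [0.05,0,0,0],
  [0.05,0,0,0],
  [0,0,0,0],
])

```text
time_s: 12.63
tcp_pos: [0.4644, 0.0466, 0.2163]
ee_rot: [-0.506, 0.494, 0.506, 0.494]
ft_force: [-5.4, 0.5, 12.8]
grip_width: 0.0
```

Run:
```python
from h import *
st()
```

```text
t 12.63 tip [0.4643 0.0466 0.0429] zax [-0.0253  0.9997  0.    ] xax [-0.  0. -1.] F [-5.4  0.5 12.8] gw 0.0
```

The tip stops at z=0.0429 with 13 N on it, which matches the shut lid's 43 mm outer face. One more small press, then I retract.

Call:
play_rows([
  [0.05,0,0,0],
  [0,0,0,0],
  [0,0,0,0],
])

```text
time_s: 12.88
tcp_pos: [0.4644, 0.0466, 0.216]
ee_rot: [-0.506, 0.494, 0.506, 0.494]
ft_force: [-9.1, 0.9, 26.8]
grip_width: -0.001
```

Call:
play_rows([
  [-0.5,0,0,0],
  [-1,0,0,0],
  [-1,0,0,0],
  [-1,0,0,0],
  [-1,0,0,0],
])

```text
time_s: 13.3
tcp_pos: [0.4644, 0.0465, 0.3057]
ee_rot: [0.506, -0.494, -0.506, -0.494]
ft_force: [0.6, 0.0, 0.5]
grip_width: -0.002
```

Call:
play_rows([
  [-1,0,-1,0],
  [-1,0,-1,0],
  [-1,0,-1,0],
  [0,0,-1,0],
  [0,0,-1,0],
])

```text
time_s: 13.72
tcp_pos: [0.4671, -0.0544, 0.3661]
ee_rot: [0.507, -0.493, -0.505, -0.494]
ft_force: [-0.4, -0.4, -0.1]
grip_width: -0.002
```

Call:
play_rows([
  [0,0,-1,0],
  [0,0,-1,0],
  [0,0,-1,0],
  [0,0,-1,0],
  [0,0,0,0],
])

```text
time_s: 14.13
tcp_pos: [0.4691, -0.1358, 0.3649]
ee_rot: [0.506, -0.494, -0.505, -0.494]
ft_force: [-0.1, -0.3, -0.4]
grip_width: -0.001
```

Run:
```python
from h import *
st(); look('z'); cam('top','zz_top.png'); cam('scene','zz_scene.png')
```

```text
t 14.13 tip [ 0.4693 -0.136   0.1915] zax [-2.330e-02  9.997e-01 -9.000e-04] xax [ 0.001 -0.001 -1.   ] F [-0.1 -0.3 -0.4] gw -0.0
```

View pics/zs.png

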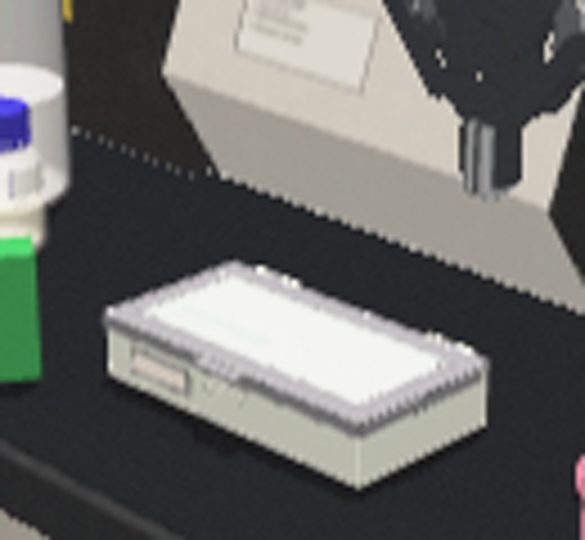

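View pics/zt.png

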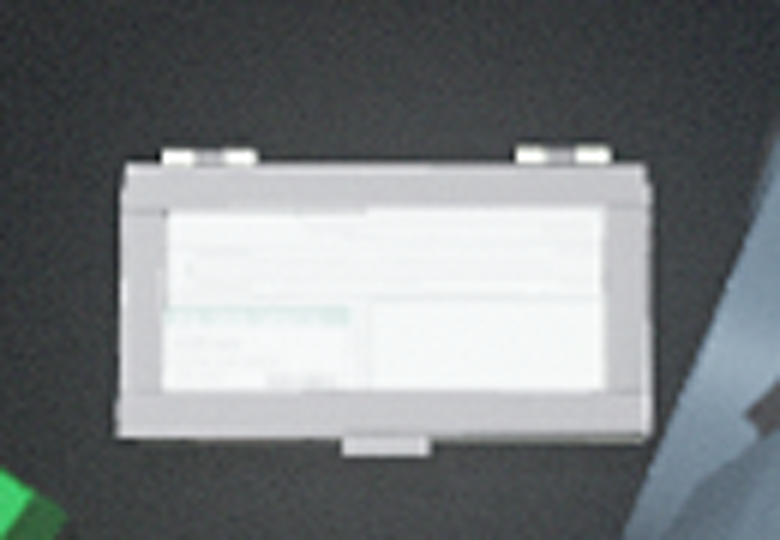

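View pics/zz_top.png

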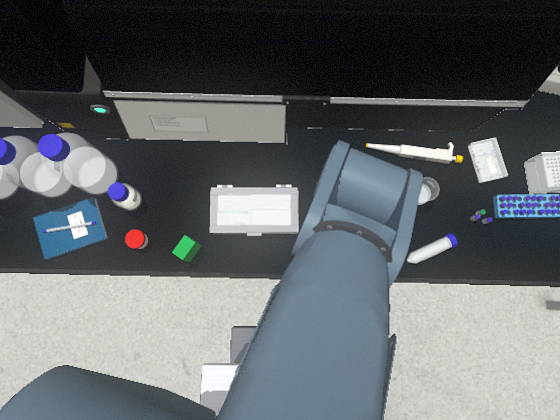

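The lid is shut and level on the rim in both views. The carton label shows flat through the window at (255,345), and the bottle, jar, green box and tube are where they were. Handing in.

```bash
python3 -c "
from plant import ctrl
print(ctrl.close_job())"
```

```text
the job is handed in; nothing more can be done
None
```

The carton now lies flat in its own compartment and the lid is fully shut. I handed the job in at about 14 s of the 51 s allowed.

**What I did:** With the fingers shut, I tipped the carton to the right onto the divider. I then pushed it back left until it wedged against the left wall, and backed off so it dropped in. Finally I pushed the lid from behind over its arc and pressed its front edge down.

**Last checks:**
- **Carton:** a fingertip press on its right end met the top at z = 0.035 m, which is the height for lying flat. I did not press the left end. The pictures before and after closing also show it flat.
- **Lid:** the tip stopped at z ≈ 0.043 m, the outer-face height of a shut lid. Both views show it level on the rim after I retracted.
- **Other things:** both columns lay in their slots in the last picture before closing. In the final top picture the bottle, jar, green box and tube are where they were. The arm partly covered the beaker and hid the pink rod in that picture; no move went near either.

**What did not go as planned:**
- The press on the carton was harder than intended: about 72 N at the wrist, applied with the fingertips, below the 120 N limit.
- My position for the divider from the image was about 3 mm off the one worked out from the case corners. I pushed by force and small steps instead.

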